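Nest the finishing-pot lids

TASK

The three blue domed lids of the finishing pots lie upside down on the saw table and side bench, mouths up. Nest them for storage, still mouths up: first set the middle-sized lid inside the largest one, then the smallest inside the middle one, so that each sits level on the inner floor of the next, and let go. Leave the wax tin, the roll of masking tape and the mug where they are.

Things in the scene. Friction and masses are not known exactly. Their poses are not given: they have to be found in the camera images.
- large_lid: The largest lid: blue dome, black rubber seal round its rim, upside down on its flat crown (80 mm across), mouth up. 164 mm outside diameter, 32 mm tall, wall and floor 4 mm, 0.22 to 0.42 kg. The seal is the top 12 mm of the rim, 8 mm thick radially (mouth 148 mm across). Origin: centre of the underside; z out of the mouth; inner floor at z = 4 mm.
- middle_lid: The middle lid, same make: 112 mm outside diameter, 40 mm tall, crown 56 mm, wall and floor 4 mm, 0.11 to 0.21 kg. Seal: top 12 mm of the rim, 8 mm thick radially (mouth 96 mm); pinch it from above, one finger inside, one outside. Origin: centre of the underside; z out of the mouth. Seated, its origin is 4 mm above the large lid's and its rim 12 mm above the large rim.
- small_lid: The smallest lid, same make: 66 mm outside diameter, 46 mm tall, crown 36 mm, wall and floor 4 mm, 0.05 to 0.11 kg. Seal: top 12 mm of the rim, 8 mm thick radially (mouth 50 mm); pinch it in the same way. Origin: centre of the underside; z out of the mouth. Seated, its origin is 4 mm above the middle lid's and its rim 10 mm above the middle rim.
- wax_tin: Bystander: closed round tin of paste wax, yellow lid, 95 mm across, 33 mm tall, loose. Origin: centre of its underside.
- masking_tape: Bystander: roll of tan masking tape lying flat, about 103 mm across, 25 mm tall, loose. Origin: centre of its underside.
- mug: Bystander: white mug, 78 mm across, 114 mm with its handle, 93 mm tall, loose. Origin: centre of its underside.
Not all that is in view belongs to the job. Leave any red or turquoise look-alike of the small_lid alone.

How it is judged (in metres and radians):
On the way, in this order (a step that is already met when the one before it is completed fails the run):
1. the middle lid sits in the large lid, mouth up and let go (horizontal distance between middle_lid and large_lid below 0.018 m and z of middle_lid in the frame of large_lid below 0.012 m and angle between middle_lid's own z axis and vertical below 0.17 rad and contact force between the fingers and middle_lid below 0.1 N), for 0.2 s.
2. the small lid sits in the middle lid, mouth up and let go (horizontal distance between small_lid and middle_lid below 0.018 m and z of small_lid in the frame of middle_lid below 0.012 m and angle between small_lid's own z axis and vertical below 0.17 rad and contact force between the fingers and small_lid below 0.1 N), for 0.2 s.
At the end, for the whole second after the job is handed in: The large lid stands on the worktop, the middle lid inside it and the small lid inside the middle one, all mouth up within 10 degrees of level, each seated on the next one's inner floor (origin less than 12 mm above the next one's) with centres within 18 mm, let go and at rest (height (world z) of large_lid between -0.01 and 0.01 m and angle between each of large_lid, middle_lid, small_lid's own z axis and vertical below 0.17 rad and horizontal distance between middle_lid and large_lid below 0.018 m and z of middle_lid in the frame of large_lid below 0.012 m and horizontal distance between small_lid and middle_lid below 0.018 m and z of small_lid in the frame of middle_lid below 0.012 m and linear speed of each of large_lid, middle_lid, small_lid below 0.02 m/s); the robot touches nothing.
It fails at once if the wax tin is moved more than 30 mm (distance of wax_tin from where it was at the start of the episode above 0.03 m).
It fails at once if the masking tape is moved more than 30 mm (distance of masking_tape from where it was at the start of the episode above 0.03 m).
It fails at once if the mug is moved more than 30 mm (distance of mug from where it was at the start of the episode above 0.03 m).
It also fails if it takes over 61 s, if anything falls off the work surface, if the arm or the gripper's body presses on something with over 40 N, if the wrist force passes 120 N, or if a joint passes its speed limit or range.

ROBOT

A 6-joint arm with a two-finger parallel gripper is mounted at the origin on a cart in front of the work surface, level with it; the furniture and walls round the work are solid. World frame = base frame: x ahead of the robot, y to its left, z up, the work surface at z = 0. Lengths are in m, angles in degrees, forces in N, time in s.
With the tool pointing down it reaches from about 0.35 to 0.875 m from the base axis. Payload 4.2 kg.
Tool frame: the origin (TCP) lies at the very end of the fingers, on their centre line; the grasp point (between the pads) lies 19 mm behind it; z points along the fingers, y is the line along which they close (so a half turn about z gives the same grasp; the last joint's range is limited). The gripper opens to 87 mm and grips with 3 to 60 N. Pads are 19 mm wide; open, the fingers measure 117 mm over their backs; the gripper's body (75 mm by 190 mm) begins 51 mm behind the grasp point.
Start: joints at [90.218, 22.042, 0.453, 0, -68.411, -14.817], TCP at [0.158, 0.605, 0.223] pointing down, gripper open.
Joint ranges: [-179.83, 179.83], [-69.29, 118.12], [-61.27, 80.66], [-181.25, 117.63], [-171.15, -9.14], [-177.46, 177.46]. Speed limits (degrees/s): [159.86, 159.86, 180, 180, 180, 180].

INTERFACE

Orientations are given as a 3x3 rotation matrix whose columns are the frame's x, y, z axes.
In Python, from station import sense, optics, r gives the robot as it stands. The module is installed in compiled form; this text tells all that it offers.
- The arm moves only by the shell command python3 -m pendant 'ROWS' [OPENING]. ROWS is JSON, a list that holds one entry, the list of rows, each a list of 4 numbers: the shift along the tool's x, y, z normalised to -1 to 1, where 1 is 100 mm, then the turn about the tool's z normalised to -1 to 1, where 1 is 2 rad. A call has 1 to 8 rows; each row is the pose to reach, as a shift and turn from the pose commanded when the call began, along the tool's axes at that moment; what a row does not reach only later rows make up. A row lasts 1/10 s, in which the tool goes at most 50 mm and 8.59 degrees, less where a joint would pass 70% of its speed; a pose out of reach is approached as far as the arm can. A call with a number of a shift or a turn outside -1 to 1 is refused whole. A call with a gripper value outside its range is refused whole. OPENING is the closure, from 0 (fully open) to 1 (shut), set as the call begins (- or left out, the last holds). The fingers move at their own pace and stop on an object; the grip force is fixed at half the most. Time passes only in rows, so rows that repeat a pose let the fingers close. It gives the time, the measured TCP pose, the force, the opening and the grip force at its end, in the units of the state.
- sense(): the state, without advancing time (a new reading comes with each control period).
- optics.capture(name): name is "side" or "top" or "wrist"; returns the picture (384x512x3 uint8, red, green, blue); there is no depth.
- optics.get_calibration(name): a dict with "camera_matrix" (3x3 intrinsics, pixels), "distortion" ([k1, k2, p1, p2, k3] as OpenCV has them; the pictures are not rectified), "camera_from_world" (4x4, takes a point from world to camera coordinates). Camera axes: x right, y down, z forward; pixel columns grow to the right and rows downward; lengths in m; the calibration is good to about 2 mm. A picture is of the moment at which its call begins: read the wrist's pose just before it. get_calibration takes no time and is no camera call; for the wrist camera it gives the pose at the moment of the call.
- r.finish_job(): hands the job in; it is judged then, once.
The state is a dict: "time_s": time; "joints": joint angles; "joint_velocities": joint speeds; "effort": joint torques, N m; "tcp_pos": TCP position; "ee_rot": TCP orientation; "wrist_force": force on the tool from outside, world axes, zero at the start; "moment": the same for the moment, N m; "gripper_width": opening from 0.0 (shut) to 1.0 (fully open); "gripper_force": force on a finger pad.
Only numpy, scipy, OpenCV 4.12 (cv2) and the standard library are available. Lean on these libraries where they do the work, as an engineer would, in place of code of your own. Each camera call takes 0.05 s, during which the arm holds its last target. There are 200 camera calls.

## Working session

There is one attempt and no reset: what is moved stays moved. The work goes in short steps, Python scripts to look and compute and a shell command to move; the robot and the scene stay as the last step left them, time stands still between calls to the robot, and variables do not carry over. Pictures are saved under pics/ and viewed, at most 14 in all, crops included, and the job is handed in when it is done.

```bash
mkdir -p pics; cat > h.py <<'E'
import numpy as np, cv2
from station import sense, optics, r
def ray(name,px,z,cal=None):
    c=cal or optics.get_calibration(name)
    K=np.array(c["camera_matrix"]);D=np.array(c["distortion"]);T=np.array(c["camera_from_world"])
    p=cv2.undistortPoints(np.array(px,float).reshape(-1,1,2),K,D).reshape(-1,2)
    R=T[:3,:3];o=-R.T@T[:3,3]
    d=np.c_[p,np.ones(len(p))]@R
    return o+d*((z-o[2])/d[:,2])[:,None]
def proj(name,P):
    c=optics.get_calibration(name);T=np.array(c["camera_from_world"])
    return cv2.projectPoints(np.array(P,float).reshape(-1,1,3),cv2.Rodrigues(T[:3,:3])[0],T[:3,3],np.array(c["camera_matrix"]),np.array(c["distortion"]))[0].reshape(-1,2)
def snap(name,out):
    im=optics.capture(name);cv2.imwrite("pics/"+out,im[:,:,::-1]);return im
E
python3 - <<'E'
from h import *
s=sense();print(s)
a=snap("top","top0.png");b=snap("side","side0.png")
cv2.imwrite("pics/t0.png",cv2.resize(a[:,:,::-1],(800,600),interpolation=cv2.INTER_CUBIC))
for n in("top","side"):
  c=optics.get_calibration(n);T=np.array(c["camera_from_world"]);print(n,-T[:3,:3].T@T[:3,3])
E
```

```text
{'time_s': 0.0, 'joints': array([ 9.02199485e+01,  2.20906991e+01,  3.78292719e-01, -2.86707261e-02,
       -6.84098562e+01, -1.48182597e+01]), 'joint_velocities': array([-0.02891179,  0.06599564,  0.02362272,  0.03250881, -0.08754183,
        0.0166947 ]), 'effort': array([ 9.72362541e-04, -3.90668178e+01,  1.87411058e+01,  4.22009602e+00,
        1.11493186e-02, -1.78031200e-04]), 'tcp_pos': array([0.15733897, 0.60424338, 0.22145092]), 'ee_rot': array([[ 9.67670072e-01, -2.52218997e-01, -4.57095632e-04],
       [-2.52219393e-01, -9.67667720e-01, -2.13561199e-03],
       [ 9.63252258e-05,  2.18185619e-03, -9.99997615e-01]]), 'wrist_force': array([-0.13889142, -0.06240923, -0.2235585 ]), 'moment': array([-0.00042873,  0.00457444,  0.02739717]), 'gripper_force': 0.0, 'gripper_width': 1.0001497264142458}
top [ 0.33275062 -0.19057703  1.36858331]
side [0.26363237 0.75159158 0.60521829]
```

View pics/t0.png

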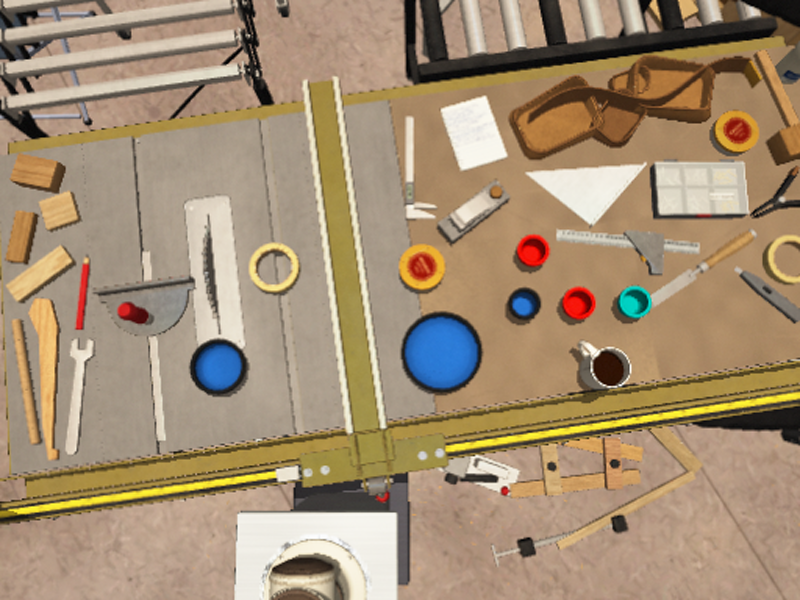

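View pics/side0.png

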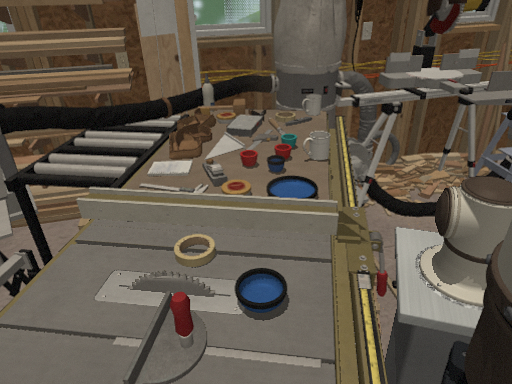

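The top view (800x600 scale) shows the large lid at (441,352), the middle one at (218,366) and the small one at (524,304). The wax tin is at (421,266), the tape at (274,267) and the mug at (607,368). A fence runs between the large and middle lids, and the side view shows it is raised.

```bash
cat > m.py <<'E'
from h import *
def blobs(n,im):
    hsv=cv2.cvtColor(im,cv2.COLOR_RGB2HSV)
    m=cv2.inRange(hsv,(100,120,60),(120,255,255))
    k,l,st,ce=cv2.connectedComponentsWithStats(m)
    out=[]
    for i in range(1,k):
        if st[i,4]>60:
            c=cv2.findContours((l==i).astype(np.uint8),cv2.RETR_EXTERNAL,cv2.CHAIN_APPROX_NONE)[0][0]
            out.append((st[i,4],cv2.convexHull(c).reshape(-1,2).astype(float)))
    return sorted(out,key=lambda t:-t[0])
if __name__=="__main__":
    for n in("top","side"):
        im=cv2.imread(f"pics/{n}0.png")[:,:,::-1].copy()
        for a,c in blobs(n,im)[:6]:
            print(n,a,c.mean(0).round(1))
            for z in(.032,.040,.046):
                (x,y),rad=cv2.minEnclosingCircle(ray(n,c,z)[:,:2].astype(np.float32)); print("   ",z,round(x,4),round(y,4),round(2*rad,4))
    # fence, in side image: top edges and base
    s=512/800
    print("fence L/R top-cam z.06",ray("top",[[305*s,82*s],[340*s,80*s],[348*s,430*s],[384*s,428*s]],.06).round(3))
    print("fence side base z0",ray("side",[[75,218],[338,247]],0).round(3))
    for z in(.04,.06,.08,.1): print(z,"near top edge",ray("side",[[80,197],[338,213]],z).round(3)[:,:2].tolist())
    print("wax,tape,mug",ray("top",[[421*s,266*s],[274*s,267*s],[612*s,368*s]],.03).round(3))
    print("mug",ray("top",[[612*s,368*s],[586*s,350*s]],.09).round(3))
    print("look",ray("top",[[533*s,250*s],[578*s,303*s],[634*s,302*s]],.046).round(3), "saw",ray("top",[[210*s,215*s],[210*s,290*s]],.05).round(3))
E
python3 m.py
```

```text
top 1733 [279.  225.5]
    0.032 0.463 -0.2495 0.1485
    0.04 0.4622 -0.2491 0.1476
    0.046 0.4616 -0.2489 0.1469
top 705 [139.8 235.7]
    0.032 0.4364 0.1984 0.0947
    0.04 0.4358 0.1961 0.0941
    0.046 0.4353 0.1944 0.0937
top 179 [335.5 194.8]
    0.032 0.5596 -0.4184 0.0493
    0.04 0.5583 -0.417 0.049
    0.046 0.5572 -0.416 0.0488
side 974 [262.3 288.4]
    0.032 0.4364 0.1975 0.0918
    0.04 0.434 0.2053 0.0906
    0.046 0.4322 0.2111 0.0896
side 650 [290.1 188.7]
    0.032 0.4606 -0.2363 0.1405
    0.04 0.4578 -0.2225 0.1386
    0.046 0.4557 -0.2121 0.1371
side 78 [262.8 308.2]
    0.032 0.4233 0.243 0.0735
    0.04 0.4211 0.2501 0.0725
    0.046 0.4194 0.2555 0.0717
fence L/R top-cam z.06 [[ 1.035  0.031  0.06 ]
 [ 1.038 -0.043  0.06 ]
 [ 0.31  -0.067  0.06 ]
 [ 0.313 -0.137  0.06 ]]
fence side base z0 [[ 1.061  0.036  0.   ]
 [ 0.293 -0.024  0.   ]]
0.04 near top edge [[1.075, -0.017], [0.306, -0.123]]
0.06 near top edge [[1.046, 0.01], [0.305, -0.092]]
0.08 near top edge [[1.017, 0.037], [0.303, -0.061]]
0.1 near top edge [[0.988, 0.064], [0.302, -0.03]]
wax,tape,mug [[ 0.64  -0.212  0.03 ]
 [ 0.64   0.091  0.03 ]
 [ 0.428 -0.593  0.03 ]]
mug [[ 0.424 -0.575  0.09 ]
 [ 0.459 -0.527  0.09 ]]
look [[ 0.668 -0.44   0.046]
 [ 0.558 -0.527  0.046]
 [ 0.559 -0.64   0.046]] saw [[0.747 0.223 0.05 ]
 [0.589 0.216 0.05 ]]
```

```bash
cat > go.py <<'E'
import sys
from h import *
def go(P):
    s=sense();R=np.array(s["ee_rot"]);d=R.T@(np.array(P)-s["tcp_pos"])
    print("t",round(s["time_s"],2),"tcp",s["tcp_pos"].round(4),"y",R[:,1].round(3),"w",round(s["gripper_width"],3),"gf",round(s["gripper_force"],1),"F",np.round(s["wrist_force"],1),"| shift units",(d*10).round(3))
if __name__=="__main__": go([float(v) for v in sys.argv[1:4]])
E
for i in 1; do
python3 -m pendant '[[[0.3,0.3,0.05,0],[0.6,0.6,0.1,0],[0.93,0.94,0.15,0]]]' 0.6
python3 -m pendant '[[[0.3,0.3,0.05,0],[0.6,0.6,0.1,0],[0.93,0.94,0.15,0]]]' 
python3 -m pendant '[[[0.3,0.3,0.05,0],[0.6,0.6,0.1,0],[0.93,0.94,0.15,0]]]' 
python3 -m pendant '[[[0.3,0.3,0.05,0],[0.6,0.6,0.1,0],[0.93,0.94,0.15,0],[0.93,0.94,0.15,0],[0.93,0.94,0.15,0]]]' 
done | tail -12
python3 go.py .423 .146 .1
python3 - <<'E'
from h import *
im=snap("wrist","w1.png")
c=optics.get_calibration("wrist");T=np.array(c["camera_from_world"]);print(-T[:3,:3].T@T[:3,3])
from m import blobs
for a,c in blobs("wrist",im)[:3]:
    (x,y),rad=cv2.minEnclosingCircle(ray("wrist",c,.04)[:,:2].astype(np.float32));print(a,c.min(0),c.max(0),round(x,4),round(y,4),2*rad)
E
```

```text
time_s: 1.0
tcp_pos: [0.3568, 0.2601, 0.1773]
ee_rot: [[0.968, -0.251, 0.0], [-0.251, -0.968, 0.0], [0.0, -0.0, -1.0]]
wrist_force: [1.7, -0.1, -0.1]
gripper_width: 0.406
gripper_force: 0.0
time_s: 1.5
tcp_pos: [0.4228, 0.146, 0.1621]
ee_rot: [[0.967, -0.255, -0.001], [-0.255, -0.967, -0.001], [-0.001, 0.001, -1.0]]
wrist_force: [-0.8, -0.3, -0.2]
gripper_width: 0.405
gripper_force: 0.0
t 1.5 tcp [0.4228 0.146  0.1621] y [-0.255 -0.967  0.001] w 0.405 gf 0.0 F [-0.8 -0.3 -0.2] | shift units [ 0.002 -0.001  0.621]
[0.49096438 0.12871979 0.32423015]
6354 [156. 142.] [247. 230.] 0.4382 0.1963 0.09168406575918198
```

View pics/w1.png

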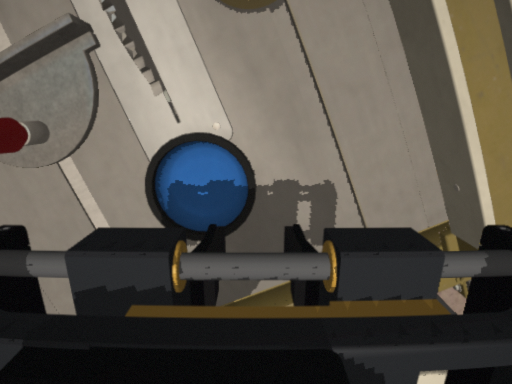

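The wrist view shows the middle lid at pixels (200,185), under the left finger and centred at (0.437,0.196). I'll descend on its -y rim and pinch.

```bash

python3 -m pendant '[[[0.01,0,0.4,0],[0.01,0,0.8,0],[0.01,0,0.8,0],[0.01,0,0.8,0]]]' >/dev/null; python3 go.py .424 .146 .028
python3 -m pendant '[[[0,0,0.25,0],[0,0,0.54,0],[0,0,0.54,0],[0,0,0.54,0]]]' >/dev/null; python3 go.py .424 .146 .028
python3 -m pendant '[[[0,0,0,0],[0,0,0,0],[0,0,0,0],[0,0,0,0],[0,0,0,0],[0,0,0,0],[0,0,0,0],[0,0,0,0]]]' 1 >/dev/null; python3 go.py .424 .146 .13
python3 -m pendant '[[[0,0,-0.1,0],[0,0,-0.3,0],[0,0,-0.6,0],[0,0,-1,0],[0,0,-1,0],[0,0,-1,0]]]' >/dev/null; python3 go.py .424 .146 .16
python3 - <<'E'
from h import *
a=snap("side","s2.png");w=snap("wrist","w2.png")
cv2.imwrite("pics/c2.png",np.hstack([cv2.resize(a[120:360,150:406],(400,375)),cv2.resize(w,(400,375))])[:,:,::-1])
E
```

```text
t 1.95 tcp [0.4237 0.1481 0.083 ] y [-0.249 -0.968  0.001] w 0.397 gf 0.0 F [ 1.1 -0.1 -0.2] | shift units [0.008 0.019 0.55 ]
t 2.35 tcp [0.4249 0.1482 0.0303] y [-0.25  -0.968 -0.002] w 0.4 gf 0.0 F [ 0.4 -0.8  0.8] | shift units [-0.003  0.023  0.023]
t 3.15 tcp [0.4244 0.1475 0.0292] y [-0.251 -0.968 -0.001] w 0.073 gf 31.0 F [-0.6  1.2  5.9] | shift units [ 1.000e-03  1.400e-02 -1.008e+00]
t 3.75 tcp [0.4231 0.1466 0.129 ] y [-0.253 -0.968 -0.001] w 0.075 gf 31.0 F [ 0.9 -0.  -2.7] | shift units [ 0.01   0.004 -0.31 ]
```

View pics/c2.png

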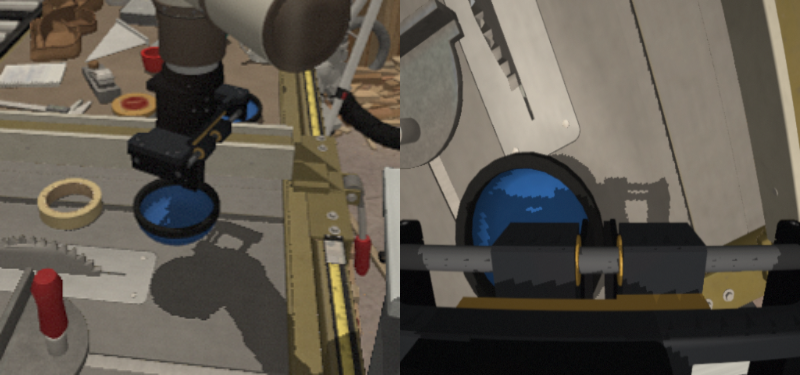

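The lid is held level in the pinch: w2 shows it at (260,225) in the crop, and it hangs level in the side view. I'll carry it over the fence now.

```bash

python3 -m pendant '[[[0.05,0.15,-0.3,0],[0.1,0.4,-0.4,0],[0.18,0.6,-0.4,0],[0.28,0.85,-0.4,0]]]' >/dev/null
python3 -m pendant '[[[0.09,0.28,0,0],[0.18,0.56,0,0],[0.28,0.85,0,0]]]' >/dev/null
python3 -m pendant '[[[0.09,0.28,0,0],[0.18,0.56,0,0],[0.28,0.85,0,0]]]' >/dev/null
python3 -m pendant '[[[0.09,0.28,0,0],[0.18,0.56,0,0],[0.28,0.85,0,0]]]' >/dev/null
python3 -m pendant '[[[0.09,0.28,0,0],[0.18,0.56,0,0],[0.23,0.75,0,0],[0.28,0.85,0,0],[0.28,0.85,0,0],[0.28,0.85,0,0]]]' >/dev/null
python3 go.py .4504 -.298 .1
python3 - <<'E'
from h import *
w=snap("wrist","w3.png");t=snap("top","t3.png")
cv2.imwrite("pics/c3.png",np.hstack([cv2.resize(t[150:300,200:360],(400,375)),cv2.resize(w,(400,375))])[:,:,::-1])
E
```

```text
t 5.75 tcp [ 0.4516 -0.299   0.1675] y [-0.252 -0.968 -0.001] w 0.076 gf 31.0 F [ 0.2 -0.2 -2.4] | shift units [-0.012 -0.006  0.676]
```

View pics/c3.png

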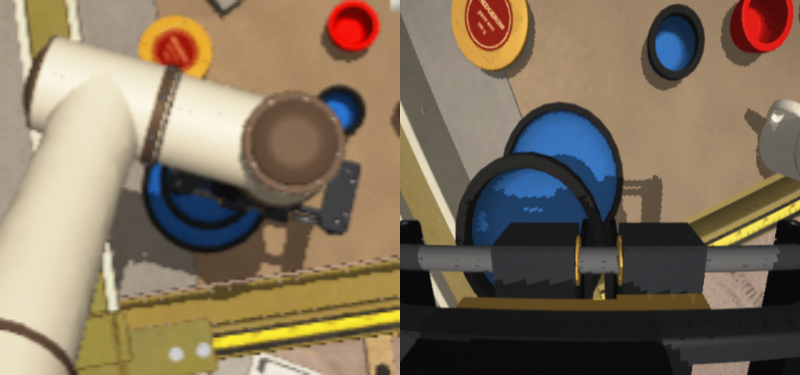

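The middle lid hangs above the large one. In the right panel, the large rim's top edge is at (563,100) and its right edge at (622,165). I'll compare those with the prediction.

```bash
python3 - <<'E'
from h import *
from m import blobs
th=np.linspace(0,2*np.pi,361)
def circ(c,r,z): return np.c_[c[0]+r*np.cos(th),c[1]+r*np.sin(th),0*th+z]
p=proj("wrist",circ((.463,-.2495),.082,.032)); i=p[:,1].argmin();j=p[:,0].argmax();print("large outer top",p[i],"right",p[j])
w=cv2.imread("pics/w3.png")[:,:,::-1].copy()
for a,c in blobs("wrist",w):
    if a>300: (x,y),rad=cv2.minEnclosingCircle(ray("wrist",c,.046)[:,:2].astype(np.float32));print(a,c.min(0),c.max(0),x,y,2*rad)
# in-hand rim: predicted centre
s=sense();R=np.array(s["ee_rot"]);c=s["tcp_pos"]-.052*R[:,1];print("mid centre",c)
p=proj("wrist",circ(c,.056,c[2]+.012));print("mid outer top",p[p[:,1].argmin()],"left",p[p[:,0].argmin()])
# edges in w3
g=cv2.cvtColor(w,cv2.COLOR_RGB2GRAY);print(g[88:120,209]);print(g[169,262:296]);print("mid left row225",g[225,60:90],"col185",g[140:175,185])
E
```

```text
large outer top [202.57982111 106.31509101] right [284.17999675 186.29024521]
7067 [ 92. 172.] [239. 251.] 0.42697346210479736 -0.1961289644241333 0.15969036519527435
6847 [144. 113.] [277. 226.] 0.4693117141723633 -0.25687527656555176 0.13639119267463684
2211 [326.  17.] [376.  72.] 0.5591847896575928 -0.4166012108325958 0.04763368144631386
mid centre [ 0.46489724 -0.2483365   0.16825975]
mid outer top [151.57553634 146.95260314] left [ 61.73896909 230.58123644]
[148 148 146 146 146 147 147 147 147 148 146 147 145 146 145 145 122  64
  43  41  41  40  41  35  32  42  48  69  82  85  88  89]
[101 101 101 100  98  98  98  95  94  93  89  87  83  69  40  36  42  43
  42  42  42  56 100 139 143 143 142 143 144 144 144 146 146 145]
mid left row225 [216 217 217 218 217 217 216 212 199 170 126  83  47  38  39  40  40  41
  40  41  41  42  41  37  25  18  16  18  14  17] col185 [103 104 104 104 105 104 104 104 104 106 105 106 106 106 107 105 106 103
  62  29  24  25  33  42  43  41  43  43  41  40  44  42  46  42  41]
```

```bash

python3 -m pendant '[[[0,0,0.35,0],[0,0,0.7,0],[0,0,1,0],[0,0,1,0]]]' >/dev/null; python3 go.py .452 -.298 .036
python3 -m pendant '[[[0,0,0.1,0],[0,0,0.2,0],[0,0,0.27,0],[0,0,0.27,0],[0,0,0.27,0]]]' >/dev/null; python3 go.py .452 -.298 .034
```

```text
t 6.25 tcp [ 0.4489 -0.2975  0.0649] y [-0.252 -0.968 -0.001] w 0.075 gf 31.0 F [-1.8  0.1 -1.6] | shift units [ 0.034 -0.002  0.289]
t 6.75 tcp [ 0.4523 -0.2998  0.0419] y [-0.252 -0.968  0.   ] w 0.078 gf 31.0 F [ 0.2 -0.2 -1.1] | shift units [-0.008 -0.016  0.079]
```

```bash

python3 -m pendant '[[[0,-0.01,0.03,0],[0,-0.02,0.04,0],[0,-0.02,0.04,0]]]' >/dev/null; python3 go.py .452 -.298 .034
python3 -m pendant '[[[0,0,0.02,0],[0,0,0.03,0],[0,0,0.03,0]]]' >/dev/null; python3 go.py .452 -.298 .034
python3 - <<'E'
from h import *
w=snap("wrist","w4.png");t=snap("side","s4.png")
cv2.imwrite("pics/c4.png",np.hstack([cv2.resize(t[130:230,220:345],(400,320),interpolation=2),cv2.resize(w,(400,320))])[:,:,::-1])
E
```

```text
t 7.05 tcp [ 0.453  -0.298   0.0379] y [-0.252 -0.968  0.   ] w 0.076 gf 31.0 F [-0.4 -0.7 -0.6] | shift units [-0.01   0.003  0.039]
t 7.35 tcp [ 0.4536 -0.2984  0.0353] y [-0.251 -0.968  0.001] w 0.078 gf 31.2 F [ 0.8 -3.8  4. ] | shift units [-0.017 -0.     0.013]
```

View pics/c4.png

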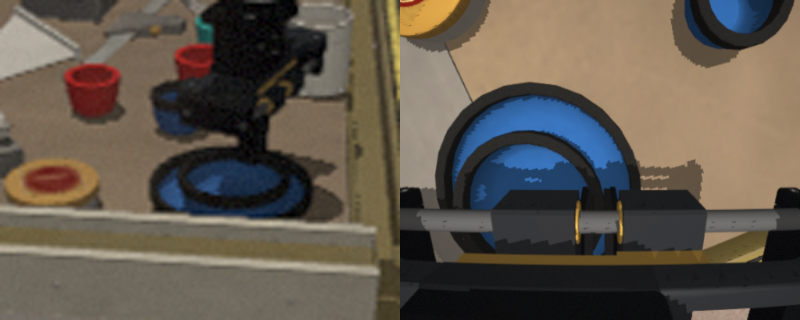

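Middle lid now sits in the large lid with a contact force of +4 N; in the right panel it is at about (529,190) inside the large lid at (537,170). Releasing with a small opening, then lifting.

```bash

python3 -m pendant '[[[0,0,0,0],[0,0,0,0],[0,0,0,0],[0,0,0,0]]]' 0.82 >/dev/null; python3 go.py .452 -.298 .034
python3 -m pendant '[[[0,0,-0.1,0],[0,0,-0.2,0],[0,0,-0.5,0],[0,0,-1,0],[0,0,-1,0],[0,0,-1,0]]]' 0.75 >/dev/null; python3 go.py .564 -.388 .13
python3 - <<'E'
from h import *
from m import blobs
w=snap("wrist","w5.png");t=snap("side","s5.png")
for a,c in blobs("wrist",w)[:5]:
    print(a,c.min(0),c.max(0),[ (np.array(cv2.minEnclosingCircle(ray("wrist",c,z)[:,:2].astype(np.float32))[0]).round(4),z) for z in (.032,.044,.046)])
cv2.imwrite("pics/c5.png",np.hstack([cv2.resize(t[130:230,220:345],(400,320),interpolation=2),cv2.resize(w,(400,320))])[:,:,::-1])
E
```

```text
t 7.85 tcp [ 0.452  -0.2972  0.0341] y [-0.252 -0.968 -0.   ] w 0.176 gf 0.0 F [-0.2 -0.2  0.1] | shift units [0.002 0.007 0.001]
t 8.45 tcp [ 0.4536 -0.2979  0.1371] y [-0.252 -0.968 -0.   ] w 0.254 gf 0.0 F [-0.6 -0.1  0.1] | shift units [1.296 0.593 0.077]
6802 [150. 151.] [250. 247.] [(array([ 0.4584, -0.2471]), 0.032), (array([ 0.4612, -0.2502]), 0.044), (array([ 0.4617, -0.2507]), 0.046)]
5757 [130. 115.] [281. 252.] [(array([ 0.4652, -0.2543]), 0.032), (array([ 0.4677, -0.2571]), 0.044), (array([ 0.4681, -0.2576]), 0.046)]
2689 [337.   9.] [392.  70.] [(array([ 0.5579, -0.4191]), 0.032), (array([ 0.5561, -0.4142]), 0.044), (array([ 0.5558, -0.4135]), 0.046)]
```

View pics/c5.png

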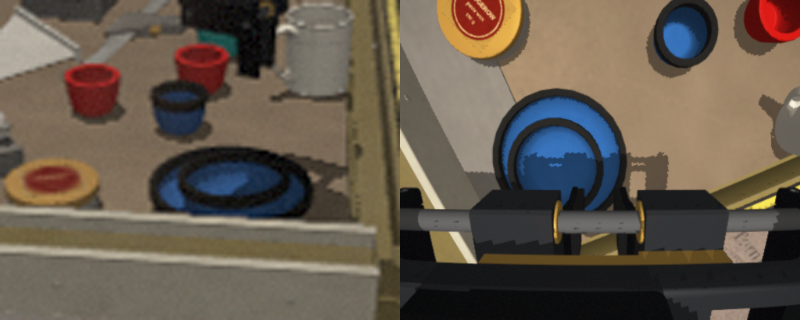

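Middle is seated and released. The wrist view shows the small lid at crop (685,32). I'll move over it and look again.

```bash

python3 -m pendant '[[[0.4,0.2,0,0],[0.75,0.35,0,0],[1,0.5,0,0]]]' 0.75 >/dev/null
python3 -m pendant '[[[0.3,0.1,0,0],[0.3,0.1,0,0],[0.3,0.1,0,0],[0.3,0.1,0,0]]]' >/dev/null;python3 go.py .5648 -.3875 .036
python3 - <<'E'
from h import *
from m import blobs
w=snap("wrist","w6.png")
for a,c in blobs("wrist",w)[:5]:
    print(a,c.min(0),c.max(0),[ (np.array(cv2.minEnclosingCircle(ray("wrist",c,z)[:,:2].astype(np.float32))[0]).round(4),z) for z in (.032,.044,.046)])
cv2.imwrite("pics/c6.png",w[:,:,::-1])
E
```

```text
t 9.25 tcp [ 0.5621 -0.3878  0.1335] y [-0.252 -0.968 -0.001] w 0.252 gf 0.0 F [-0.2  0.2  0.1] | shift units [ 0.028 -0.01   0.975]
2176 [262. 164.] [315. 215.] [(array([ 0.5589, -0.42  ]), 0.032), (array([ 0.5622, -0.4194]), 0.044), (array([ 0.5627, -0.4193]), 0.046)]
98 [ 90. 283.] [ 95. 310.] [(array([ 0.4979, -0.1961]), 0.032), (array([ 0.5039, -0.2056]), 0.044), (array([ 0.505 , -0.2072]), 0.046)]
```

View pics/c6.png

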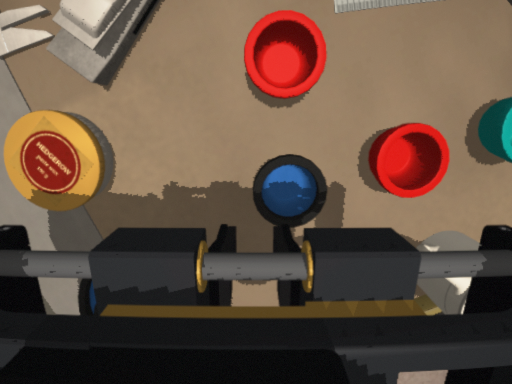

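The small lid's rim is at pixel (289.5,190), with x from 253 to 326 and y from 154 to 227.

```bash
python3 - <<'E'
from h import *
th=np.linspace(0,2*np.pi,181)
for c in [(.5575,-.4155),(.559,-.416),(.560,-.418)]:
    p=proj("wrist",np.c_[c[0]+.033*np.cos(th),c[1]+.033*np.sin(th),0*th+.046]);print(c,p.min(0),p.max(0))
print(ray("wrist",[[289.5,190]],.046))
E
```

```text
(0.5575, -0.4155) [247.84441278 159.38733075] [322.97976906 231.96977431]
(0.559, -0.416) [247.95737831 157.53353866] [323.21127629 230.34730767]
(0.56, -0.418) [249.87632343 155.8051564 ] [325.22623871 228.8282621 ]
[[ 0.56269265 -0.42029736  0.046     ]]
```

```bash

python3 -m pendant '[[[0.07,0.01,0.3,0],[0.07,0.01,0.6,0],[0.07,0.01,0.75,0],[0.07,0.01,0.75,0],[0.07,0.01,0.75,0]]]' >/dev/null;python3 go.py .5688 -.3904 .036
python3 -m pendant '[[[0,0,0.1,0],[0,0,0.23,0],[0,0,0.23,0],[0,0,0.23,0]]]' >/dev/null;python3 go.py .5688 -.3904 .036
python3 -m pendant '[[[0,0,0,0],[0,0,0,0],[0,0,0,0],[0,0,0,0],[0,0,0,0],[0,0,0,0]]]' 1 >/dev/null;python3 go.py .5688 -.3904 .036
python3 -m pendant '[[[0,0,-0.1,0],[0,0,-0.3,0],[0,0,-0.6,0],[0,0,-1,0],[0,0,-1,0],[0,0,-1,0]]]' >/dev/null; python3 go.py .471 -.222 .14
python3 - <<'E'
from h import *
w=snap("wrist","w7.png");t=snap("side","s7.png")
cv2.imwrite("pics/c7.png",np.hstack([cv2.resize(t[130:230,220:345],(400,320),interpolation=2),cv2.resize(w,(400,320))])[:,:,::-1])
E
```

```text
t 9.8 tcp [ 0.5701 -0.3915  0.0607] y [-0.251 -0.968  0.001] w 0.252 gf 0.0 F [ 0.9 -0.   0.8] | shift units [-0.016 -0.008  0.247]
t 10.2 tcp [ 0.5695 -0.3912  0.036 ] y [-0.252 -0.968  0.   ] w 0.253 gf 0.0 F [-0.4 -1.  -0.3] | shift units [-0.008 -0.006  0.   ]
t 10.8 tcp [ 0.5699 -0.3914  0.037 ] y [-0.252 -0.968  0.   ] w 0.079 gf 28.1 F [0.  0.5 2.5] | shift units [-0.014 -0.007  0.01 ]
t 11.4 tcp [ 0.5702 -0.3913  0.1383] y [-0.252 -0.968 -0.   ] w 0.075 gf 28.1 F [-0.6 -0.2 -1.5] | shift units [-1.387 -1.388 -0.021]
```

View pics/c7.png

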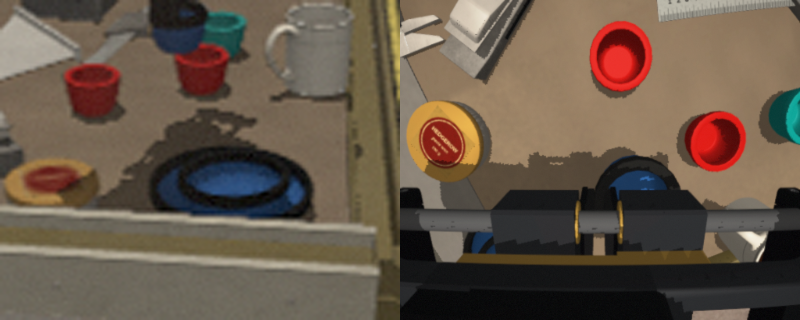

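Small lid is held level at crop (640,185). The side view shows the nested pair unobstructed, so I'll measure the middle lid from the top view and the earlier wrist picture.

```bash
python3 - <<'E'
from h import *
from m import blobs
t=snap("top","t8.png")
for a,c in blobs("top",t)[:6]:
    print(a,c.min(0),c.max(0),[ (np.array(cv2.minEnclosingCircle(ray("top",c,z)[:,:2].astype(np.float32))[0]).round(4),z) for z in (.032,.044,.046)])
cv2.imwrite("pics/c8.png",cv2.resize(t[160:290,190:380],(800,547),interpolation=2)[:,:,::-1])
E
```

```text
589 [271. 211.] [296. 240.] [(array([ 0.4604, -0.2475]), 0.032), (array([ 0.4593, -0.247 ]), 0.044), (array([ 0.4591, -0.2469]), 0.046)]
490 [268. 202.] [305. 248.] [(array([ 0.463 , -0.2504]), 0.032), (array([ 0.4618, -0.2499]), 0.044), (array([ 0.4616, -0.2498]), 0.046)]
```

View pics/c8.png

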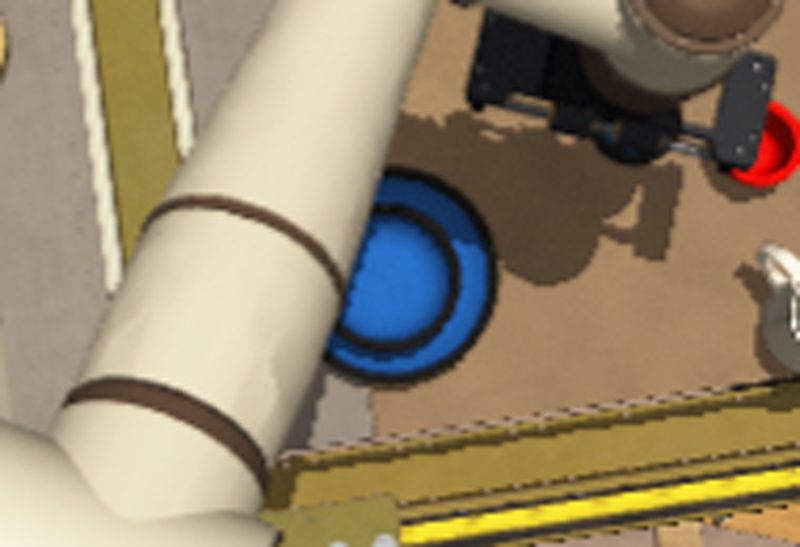

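```bash

python3 -m pendant '[[[-0.2,-0.2,-0.1,0],[-0.45,-0.45,-0.2,0],[-0.7,-0.7,-0.2,0]]]' >/dev/null
python3 -m pendant '[[[-0.25,-0.25,0,0],[-0.5,-0.5,0,0],[-0.68,-0.69,0,0],[-0.68,-0.69,0,0],[-0.68,-0.69,0,0],[-0.68,-0.69,0,0]]]' >/dev/null; python3 go.py .4713 -.221 .046
python3 - <<'E'
from h import *
w=snap("wrist","w9.png")
th=np.linspace(0,2*np.pi,181)
def pr(n,c,r,z):
    p=proj("wrist",np.c_[c[0]+r*np.cos(th),c[1]+r*np.sin(th),0*th+z]);print(n,"top",p[p[:,1].argmin()].round(0),"L",p[p[:,0].argmin()].round(0),"R",p[p[:,0].argmax()].round(0))
s=sense();R=np.array(s["ee_rot"]);c=s["tcp_pos"]+.029*R[:,1];print(c)
pr("large",(.4635,-.250),.082,.032);pr("mid",(.464,-.249),.056,.044);pr("small",c,.033,c[2]+.009)
cv2.imwrite("pics/c9.png",w[:,:,::-1])
E
```

```text
t 12.45 tcp [ 0.4717 -0.2225  0.1561] y [-0.252 -0.968  0.   ] w 0.079 gf 28.1 F [-0.2 -0.6 -0.2] | shift units [-0.007 -0.013  1.101]
[ 0.46431357 -0.25062861  0.15608219]
large top [283. 105.] L [200. 186.] R [364. 184.]
mid top [283. 134.] L [224. 192.] R [340. 189.]
small top [307. 190.] L [246. 245.] R [363. 240.]
```

View pics/c9.png

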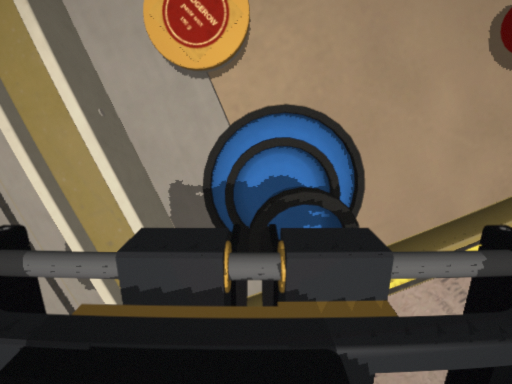

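The picture shows the middle rim's top at (285,137), with left and right edges at 226 and 341, and the small rim's edges at 250 and 360. The small lid is within about 4 mm, so I'll correct -4 mm in tool x and descend.

```bash

python3 -m pendant '[[[-0.04,0,0.3,0],[-0.04,0,0.6,0],[-0.04,0,0.8,0],[-0.04,0,0.9,0],[-0.04,0,0.9,0],[-0.04,0,0.9,0]]]' >/dev/null; python3 go.py .468 -.2217 .045
python3 -m pendant '[[[0,0,0.05,0],[0,0,0.1,0],[0,0,0.14,0],[0,0,0.14,0]]]' >/dev/null; python3 go.py .468 -.2217 .045
```

```text
t 13.1 tcp [ 0.4682 -0.2215  0.0671] y [-0.252 -0.968  0.   ] w 0.079 gf 28.1 F [ 0.7 -0.3 -0.8] | shift units [-0.002  0.003  0.221]
t 13.5 tcp [ 0.467  -0.2208  0.0521] y [-0.252 -0.968  0.   ] w 0.077 gf 28.1 F [ 0.3 -0.9 -0.4] | shift units [0.012 0.006 0.071]
```

```bash

python3 -m pendant '[[[0.01,0,0.03,0],[0.01,0,0.04,0],[0.01,0,0.04,0]]]' >/dev/null; python3 go.py .468 -.2217 .045
python3 -m pendant '[[[0,0,0.02,0],[0,0,0.03,0],[0,0,0.03,0]]]' >/dev/null; python3 go.py .468 -.2217 .045
```

```text
t 13.8 tcp [ 0.4683 -0.2212  0.0484] y [-0.252 -0.968  0.   ] w 0.08 gf 28.1 F [-0.5 -0.5 -0.5] | shift units [-0.002  0.006  0.034]
t 14.1 tcp [ 0.4696 -0.2214  0.0469] y [-0.251 -0.968  0.   ] w 0.076 gf 28.9 F [-0.3  1.4  6.2] | shift units [-0.014  0.007  0.019]
```

Contact at 6 N, at the expected height. I'll release with a small opening and lift.

```bash

python3 -m pendant '[[[0,0,0,0],[0,0,0,0],[0,0,0,0],[0,0,0,0]]]' 0.82 >/dev/null; python3 go.py .468 -.2217 .045
python3 -m pendant '[[[0,0,-0.1,0],[0,0,-0.2,0],[0,0,-0.5,0],[0,0,-1,0],[0,0,-1,0],[0,0,-1,0],[0,0,-1,0]]]' >/dev/null; python3 go.py .45 -.29 .2
python3 - <<'E'
from h import *
w=snap("wrist","w10.png");t=snap("side","s10.png")
cv2.imwrite("pics/c10.png",np.hstack([cv2.resize(t[140:220,230:330],(400,320),interpolation=2),cv2.resize(w,(400,320))])[:,:,::-1])
E
```

```text
t 14.5 tcp [ 0.468  -0.2212  0.0453] y [-0.252 -0.968  0.   ] w 0.175 gf 0.0 F [-0.   0.6  0.4] | shift units [0.001 0.005 0.003]
t 15.2 tcp [ 0.4678 -0.221   0.1455] y [-0.252 -0.968 -0.   ] w 0.177 gf 0.0 F [ 0.6 -0.3 -0.1] | shift units [ 0.002  0.712 -0.546]
```

View pics/c10.png

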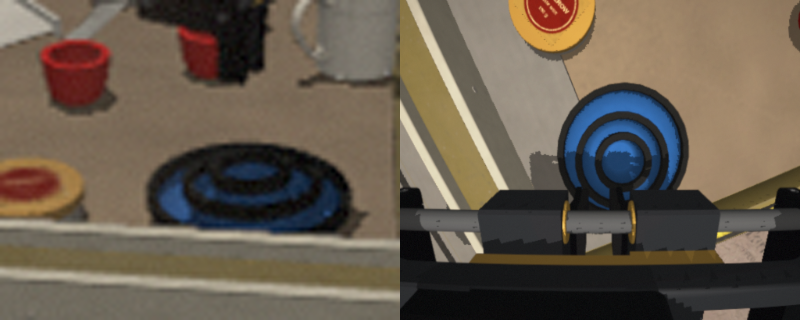

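All three lids are nested, concentric and level around crop (623,160), and the gripper is clear of them. Handing in.

```bash
python3 -c "
from station import r
print(r.finish_job())"
```

```text
the job is handed in; nothing more can be done
None
```

The three lids are nested mouths up (small in middle in large), let go with the gripper clear, and the job was handed in at about 15 s; the wax tin, tape and mug were not touched, and the hand-in gave no verdict.

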